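# Fetch the cone carton from behind the glaze jars

### The arm

A 7-joint arm with a two-finger parallel gripper is mounted at the origin on a cart in front of the work surface, level with it; the furniture and walls round the work are solid. World frame = base frame: x ahead of the robot, y to its left, z up, the work surface at z = 0. Lengths are in m, angles in rad, forces in N, time in s.
With the tool pointing down it reaches from about 0.35 to 0.9 m from the base axis. Payload 7.2 kg.
Tool frame: the origin (TCP) lies at the very end of the fingers, on their centre line; the grasp point (between the pads) lies 19 mm behind it; z points along the fingers, y is the line along which they close (so a half turn about z gives the same grasp; the last joint's range is limited). The gripper opens to 85 mm and grips with 20 to 120 N. Pads are 22 mm wide; open, the fingers measure 114 mm over their backs; the gripper's body (76 mm by 85 mm) begins 54 mm behind the grasp point. The pads swing forward as they close: fully open they stand 13 mm farther back than shut.
Start: joints at [-1.314, 0.411, -0.013, 1.596, 0.006, 1.134, -0.082], TCP at [0.199, 0.592, 0.231] pointing down, gripper open.
Joint ranges: [-2.95, 2.95], [-0.29, 1.99], [-1.47, 1.44], [0.14, 2.54], [-1.03, 4.17], [0.13, 1.85], [-2.86, 2.86]. Speed limits (rad/s): [2.39, 2.39, 3.01, 3.01, 3.14, 3.14, 3.14].

### API

Orientations are given as a unit quaternion [w, x, y, z].
In Python, from plant import monitor, get_image, arm gives the robot as it stands.
- The arm moves only by the tool apply_moves, never from a script. Its argument "commands" is one flat list of numbers, 7 for each row, row after row: the shift along the tool's x, y, z in cm, then the turn, a rotation vector about the tool's x, y, z in rad, then the finger opening in cm, from 0 to 8.54. In form: [tx, ty, tz, ax, ay, az, jaw, tx, ty, tz, ax, ay, az, jaw, ...]. A call has 1 to 12 rows; each row is the pose to reach, as a shift and turn from the pose commanded when the call began, along the tool's axes at that moment; what a row does not reach only later rows make up. A row lasts 1/8 s, in which the tool goes at most 62.5 mm and 10.7 degrees, less where a joint would pass 70% of its speed; a pose out of reach is approached as far as the arm can. A call with a gripper value outside its range is refused whole. The fingers move at their own pace and stop on an object; "force" is the grip in N (left out, the last holds). Time passes only in rows, so rows that repeat a pose let the fingers close. It gives the time, the measured TCP pose, the force, the opening and the grip force at its end, in the units of the state.
- monitor.get_obs(): the state, without advancing time (a new reading comes with each control period).
- get_image(name): name is "scene" or "top"; returns a dict with "color" (420x560x3 uint8, red, green, blue), "fx", "fy", "cx", "cy" (pixels), "camera_from_world" (4x4, takes a point from world to camera coordinates). Camera axes: x right, y down, z forward; pixel columns grow to the right and rows downward; lengths in m; the calibration is good to about 2 mm. A picture is of the moment at which its call begins. There is no depth.
- arm.job_done(): hands the job in; it is judged then, once.
The state is a dict: "time_s": time; "joint_positions": joint angles; "dq": joint speeds; "tau": joint torques, N m; "tool_pos": TCP position; "eef_rot": TCP orientation; "contact_force": force on the tool from outside, world axes, zero at the start; "wrist_torque": the same for the moment, N m; "width": finger opening in m; "gripper_force": force on a finger pad.
Only numpy, scipy, OpenCV 4.12 (cv2) and the standard library are available. Lean on these libraries where they do the work, as an engineer would, in place of code of your own. Each camera call takes 0.05 s, during which the arm holds its last target. There are 200 camera calls.

### The job

The yellow-banded carton at the back of the wooden stand is blocked by the blue and the orange glaze jar in front of it: stand both jars upright on the cork mat before you move the carton, then lay the carton flat inside the blue outline on the pale slab, lined up with it. Then put each jar back upright just where it stood on the stand at the start, and let go of everything. Knock nothing over and leave the cream jar, the mug and the green tile where they are.

Things in the scene. Friction and masses are not known exactly. Their poses are not given: they have to be found in the camera images.
- blue_jar: Loose round glaze jar with a blue lid and blue and white bands, 64 to 67 mm in diameter, 83 mm tall, about 0.2 to 0.4 kg, solid, lid fixed. Origin: centre of its underside; z up. At the start it stands on one of the two grey spots at the front of the stand (blue and orange change places between starts). The similar jars at the far end of the worktop beside the white wheel are fixed scenery.
- orange_jar: Loose glaze jar like the blue one in every size, with an orange lid and orange and white bands. Origin: centre of its underside; z up. It starts on the other grey spot, about 98 mm beside the blue jar centre to centre.
- carton: Loose small closed carton, white with a yellow band, 46 mm (its x) x 86 mm (its y) x 31 mm tall (its z), about 0.09 kg. Origin: centre of its underside. At the start it lies flat on the stand behind the two jars, long side along the stand's y, less than 15 mm behind the jars and about 44 mm in front of the rear rail. Grip it across the 46 mm.
- stand: Fixed light wooden board, 190 mm (x) x 200 mm (y), top 12 mm above the worktop, with a darker rail 12 mm thick along its far (+x) edge that rises to 40 mm. Origin: centre of its underside; x points from the open front (nearest the robot) to the rail. Two flat grey painted spots 74 mm across, centred at x = -50 mm, y = +49 and -49 mm: the jars' places (a jar may start up to 3 mm off its spot's centre in x and in y). The carton's place is about x = +15 mm, y = 0.
- mat: Fixed flat brown cork mat, 140 mm (x) x 220 mm (y), 4 mm thick: the side area for the jars. Origin: centre of its underside. It has room for both jars side by side along its y.
- slab: Fixed flat pale slab, 100 mm (x) x 150 mm (y), 12 mm thick, with a flat blue painted outline 62 x 102 mm round its centre, long side along its y. Origin: centre of its underside. The mat and the slab change sides (left or right of the stand) between starts.
- cream_jar: Bystander: loose glaze jar with a cream lid, 67 mm in diameter, 83 mm tall, origin at the centre of its underside. Leave it alone.
- mug: Bystander: loose terracotta-coloured mug, 70 mm in diameter, 98 mm over the handle, 90 mm tall, origin at the centre of its underside. Leave it alone.
- green_tile: Bystander: loose L-shaped green glazed test tile, 36 x 38 mm foot, 70 mm tall, standing behind and to the left of the stand; origin at the centre of its underside. Leave it alone.
There are look-alikes about, which are no part of the job. What is shaped like the orange_jar but black or purple is not meant. Of the things like the blue_jar, leave any that is black; of the rest the larger one is meant.

How it is judged:
By the outcome, as a careful person would: the job done as asked, in the order asked, and still so for the second after the job is handed in, with the robot touching nothing.
It also fails if it takes over 120 s, if anything falls off the work surface, if the arm or the gripper's body presses on something with over 40 N, if the wrist force passes 120 N, or if a joint passes its speed limit or range.

## Working session

There is one attempt and no reset: what is moved stays moved. The work goes in short steps, Python scripts to look and compute and a tool call to move; the robot and the scene stay as the last step left them, time stands still between calls to the robot, and variables do not carry over. Pictures are saved under pics/ and viewed, at most 14 in all, crops included, and the job is handed in when it is done.

Besides the shell and the picture viewer there is one more tool, called after ">>>" as name(argument=value, ...), one argument or row to a line, values as JSON. apply_moves: Moves the arm, as the interface text tells. Its arguments: {"type":"object","properties":{"commands":{"type":"array"},"force":{"type":"number"}},"required":["commands"]}

```bash
ls; mkdir -p pics
cat > h.py <<'E'
import numpy as np, cv2, json, sys
from plant import monitor, get_image, arm
def snap(n,f):
    d=get_image(n); cv2.imwrite(f'pics/{f}.png',cv2.cvtColor(d['color'],cv2.COLOR_RGB2BGR))
    np.savez(f'pics/{f}.npz',**{k:np.array(v) for k,v in d.items()}); return d
def load(f): return dict(np.load(f'pics/{f}.npz'))
def ray(d,u,v):
    T=d['camera_from_world'];R=T[:3,:3];c=-R.T@T[:3,3]
    r=R.T@np.array([(u-d['cx'])/d['fx'],(v-d['cy'])/d['fy'],1]);return c,r/np.linalg.norm(r)
def atz(d,u,v,z):
    c,r=ray(d,u,v);return c+r*(z-c[2])/r[2]
def tri(*o):
    A=np.zeros((3,3));b=np.zeros(3)
    for d,u,v in o:
        c,r=ray(d,u,v);M=np.eye(3)-np.outer(r,r);A+=M;b+=M@c
    return np.linalg.solve(A,b)
def proj(d,p):
    q=d['camera_from_world']@np.append(p,1);return np.array([d['fx']*q[0]/q[2]+d['cx'],d['fy']*q[1]/q[2]+d['cy']])
E
python3 - <<'E'
from h import *
np.set_printoptions(precision=4,suppress=True)
print(monitor.get_obs())
for n in('scene','top'):
    d=snap(n,n+'0');print(n,d['fx'],d['camera_from_world'])
a=[cv2.imread(f'pics/{n}0.png') for n in('scene','top')]
E
```

```text
pics
{'time_s': 0.0, 'joint_positions': array([-1.3142,  0.4119, -0.0127,  1.597 ,  0.0056,  1.1343, -0.0822]), 'dq': array([ 0.0002, -0.0004,  0.0008, -0.001 ,  0.0023,  0.0003, -0.0002]), 'tau': array([  0.0007, -60.0614,   0.6823, -29.9411,   0.0138,   0.0107,
        -0.    ]), 'tool_pos': array([0.1993, 0.5918, 0.2304]), 'eef_rot': array([-0.0001,  0.1617,  0.9868, -0.0008]), 'contact_force': array([ 0.3376, -0.4482,  0.7217]), 'wrist_torque': array([-0.0075, -0.0105,  0.0345]), 'gripper_force': 0.0, 'width': 0.08523605712432476}
scene 453.70214865923083 [[ 0.6928 -0.7211  0.0023 -0.403 ]
 [-0.4338 -0.4193 -0.7975  0.3182]
 [ 0.5761  0.5515 -0.6033  0.9548]
 [ 0.      0.      0.      1.    ]]
top 456.6129100782185 [[ 0.0105 -0.9999 -0.0095  0.0366]
 [-0.9987 -0.01   -0.0507  0.5912]
 [ 0.0506  0.01   -0.9987  1.2467]
 [ 0.      0.      0.      1.    ]]
```

View pics/scene0.png

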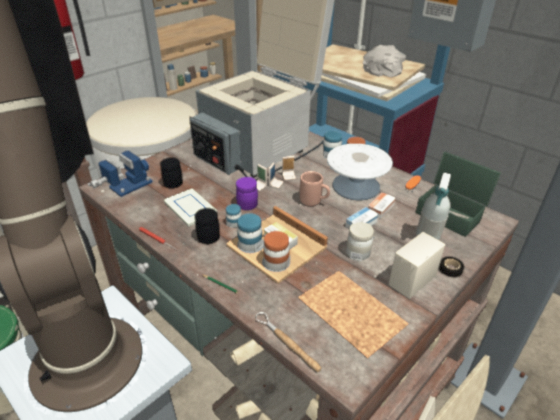

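View pics/top0.png

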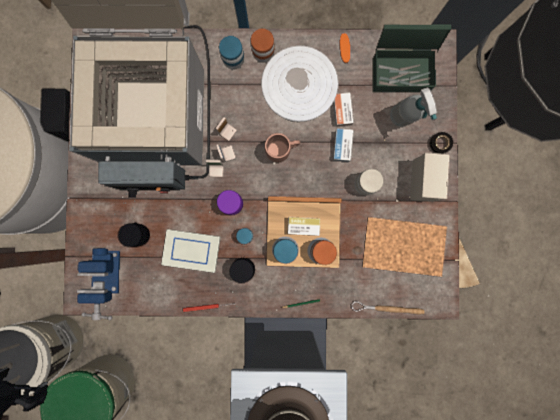

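The top view shows the stand at (304,232), the slab on the left (190,251) and the mat on the right (405,246). Candidates:
- **Blue:** the large jar on the stand at (286,251) and a small look-alike off the stand at (244,236). The large one is meant.
- **Orange:** the jar at (324,252).
- **Not meant:** the black jars at (134,235) and (242,270), the purple jar at (229,202), and the fixed jars at (231,50) and (262,43).

I'll check these in enlarged crops.

Run:
```python
from h import *
a=cv2.imread('pics/top0.png')[185:285,155:355];cv2.imwrite('pics/tc.png',cv2.resize(a,None,fx=4,fy=4,interpolation=cv2.INTER_CUBIC))
a=cv2.imread('pics/scene0.png')[145:285,160:360];cv2.imwrite('pics/sc.png',cv2.resize(a,None,fx=4,fy=4,interpolation=cv2.INTER_CUBIC))
```

```text
(no output)
```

View pics/tc.png

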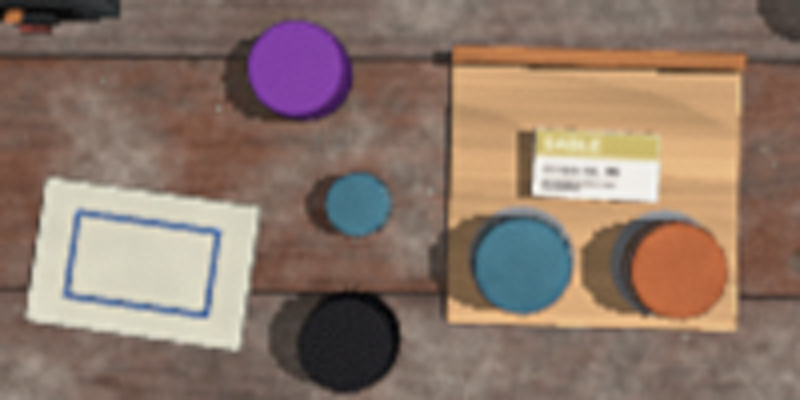

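View pics/sc.png

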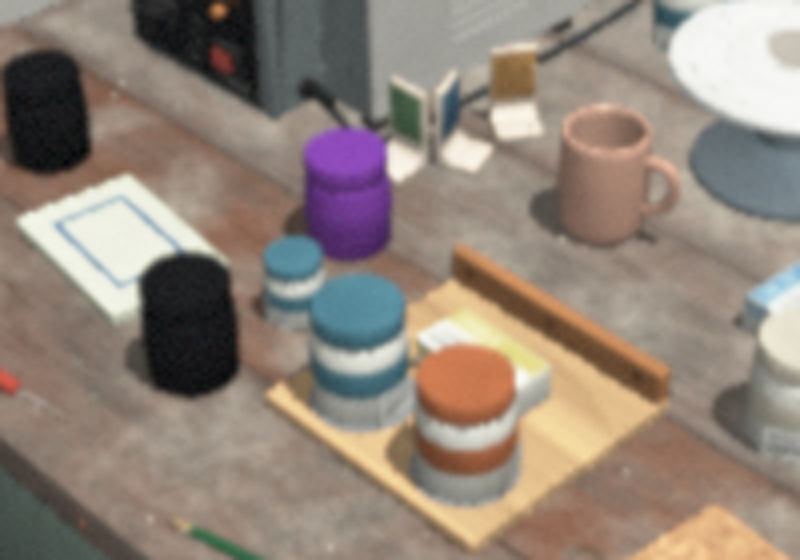

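The crops confirm the large blue jar (crop 523,265) and the orange jar (679,269) on the stand. The carton is behind them (595,166), and the black, purple and small blue jars are off the stand. The blue outline's corners are at (78,210), (220,231), (210,318) and (65,297). Next I'll triangulate.

Run:
```python
from h import *
np.set_printoptions(precision=4,suppress=True)
t=load('top0');s=load('scene0')
T=lambda x,y:((x-1.5)/4+155,(y-1.5)/4+185)
S=lambda x,y:((x-1.5)/4+160,(y-1.5)/4+145)
for n,a,b in [('blue lid',(523,265),(358,304)),('orange lid',(679,269),(467,376)),('stand FL',(447,323),(268,395)),('stand FR',(737,331),(475,547)),('rail L top',(453,47),(456,247)),('rail R',(745,55),(668,371)),('carton BR',(660,135),(549,371)),('carton BL',(537,130),(465,312)),('slab c BL',(48,179),(128,176)),('outline BL',(78,210),(125,196)),('outline FL',(65,297),(55,222)),('purple',(299,70),(345,158)),('black',(347,342),(187,285))]:
    print(n,tri((t,*T(*a)),(s,*S(*b))))
o=np.array([atz(t,*T(*p),.012) for p in [(78,210),(220,231),(210,318),(65,297)]]);print('outl',o[:,:2],o.mean(0));
d=(o[1]-o[0]+o[2]-o[3])/2;print(np.linalg.norm(d),'yaw',np.arctan2(d[0],-d[1])*57.3, np.linalg.norm(o[3]-o[0]))
o=np.array([atz(t,*T(*p),.012) for p in [(48,179),(259,207),(240,350),(27,320)]]);print('slab',o[:,:2],o.mean(0));
d=(o[1]-o[0]+o[2]-o[3])/2;print(np.linalg.norm(d),'yaw',np.arctan2(d[0],-d[1])*57.3)
o=np.array([atz(t,*T(*p),.043) for p in [(537,130),(660,135),(658,201),(531,195)]]);print('carton',o[:,:2],o.mean(0));
d=(o[1]-o[0]+o[2]-o[3])/2;print(np.linalg.norm(d),'yaw',np.arctan2(d[0],-d[1])*57.3)
o=np.array([atz(t,*p,.004) for p in [(368,218),(446,222),(441,275),(363,266)]]);print('mat',o[:,:2],o.mean(0))
a=[atz(t,*T(447,323),.012),atz(t,*T(737,331),.012)];d=a[1]-a[0];print('stand',a,'yaw',np.arctan2(d[0],-d[1])*57.3)
print('cream',atz(t,371,181,.083))
```

```text
blue lid [0.4823 0.0128 0.0911]
orange lid [ 0.4807 -0.0879  0.0906]
stand FL [0.4395 0.063  0.0085]
stand FR [ 0.4359 -0.1369  0.0079]
rail L top [0.6264 0.0623 0.0345]
rail R [ 0.6238 -0.1373  0.0357]
carton BR [ 0.5687 -0.0797  0.0354]
carton BL [0.5718 0.0031 0.0379]
slab c BL [0.5354 0.3418 0.0087]
outline BL [0.5147 0.3196 0.0107]
outline FL [0.4545 0.3269 0.0133]
purple [0.608  0.1615 0.0752]
black [0.4302 0.1273 0.074 ]
outl [[0.5133 0.3204]
 [0.4999 0.2218]
 [0.44   0.2276]
 [0.4533 0.3281]] [0.4766 0.2745 0.012 ]
0.1004747435703958 yaw -7.6545024913793736 0.06053688615289177
slab [[0.5345 0.3417]
 [0.5167 0.1951]
 [0.4183 0.2065]
 [0.4372 0.3541]] [0.4767 0.2743 0.012 ]
0.14823010612731582 yaw -7.121071224610245
carton [[ 0.5708  0.004 ]
 [ 0.5683 -0.0789]
 [ 0.5238 -0.0778]
 [ 0.527   0.0077]] [ 0.5475 -0.0363  0.043 ]
0.08427801928444639 yaw -1.9288615007045398
mat [[ 0.572  -0.2167]
 [ 0.5631 -0.4327]
 [ 0.4167 -0.4177]
 [ 0.439  -0.2029]] [ 0.4977 -0.3175  0.004 ]
stand [array([0.4383, 0.0642, 0.012 ]), array([ 0.4351, -0.1353,  0.012 ])] yaw -0.9347561183426624
cream [ 0.6662 -0.2092  0.083 ]
```

Heights agree with the text to within about 4 mm: lids 0.091, rail 0.035, carton top 0.037. I'll write a helper that works out the shift needed, then start with the orange jar.

```bash
cat > need.py <<'E'
# usage: need.py x y z toolY_deg [x y z deg ...]; shift cm / turn rad in present tool axes
from h import *
from scipy.spatial.transform import Rotation as R
o=monitor.get_obs();q=np.array(o['eef_rot']);Rt=R.from_quat(q[[1,2,3,0]]);p=np.array(o['tool_pos'])
a=np.array(list(map(float,sys.argv[1:]))).reshape(-1,4)
for x,y,z,d in a:
    d=np.radians(d);Y=np.array([np.cos(d),np.sin(d),0]);Z=np.array([0,0,-1.])
    G=R.from_matrix(np.c_[np.cross(Y,Z),Y,Z])
    print(np.round(Rt.inv().apply(np.array([x,y,z])-p)*100,2),np.round((Rt.inv()*G).as_rotvec(),3))
y=Rt.as_matrix()[:,1];print('t',round(o['time_s'],2),'pos',p.round(4),'yaw',round(np.degrees(np.arctan2(y[1],y[0])),2),'w',round(o['width'],4),'F',np.round(o['contact_force'],1),'q',np.round(o['joint_positions'],2))
E
python3 need.py .48 .25 .22 90 .481 -.087 .16 90 .481 -.087 .035 90
```

```text
[-37.51 -23.44   1.09] [-0.001 -0.    -0.325]
[-48.36 -55.34   7.14] [-0.001 -0.    -0.325]
[-48.36 -55.32  19.64] [-0.001 -0.    -0.325]
t 0.1 pos [0.1993 0.5919 0.2305] yaw 71.39 w 0.0855 F [-0.2  0.   0. ] q [-1.31  0.41 -0.01  1.6   0.01  1.13 -0.08]
```

>>> apply_moves(
  commands=[-4.5, -3, 0, 0, 0, -0.05, 8.5, -9, -6, 0, 0, 0, -0.1, 8.5, -14, -9, 0, 0, 0, -0.15, 8.5, -18.5, -12, 0, 0, 0, -0.2, 8.5, -23, -15, 0.5, 0, 0, -0.25, 8.5, -27, -18, 0.5, 0, 0, -0.3, 8.5, -32, -21, 1, 0, 0, -0.325, 8.5, -36, -24, 1, 0, 0, -0.325, 8.5, -39, -29, 2, 0, 0, -0.325, 8.5, -41, -34, 3, 0, 0, -0.325, 8.5, -43, -39, 4, 0, 0, -0.325, 8.5, -45, -44, 5, 0, 0, -0.325, 8.5],
)

```text
time_s: 1.6
tool_pos: [0.4853, 0.03, 0.1809]
eef_rot: [-0.0, -0.0, 1.0, 0.0]
contact_force: [1.5, -0.7, 0.1]
width: 0.0851
gripper_force: 0.0
```

```bash
python3 need.py .481 -.087 .12 90 .481 -.087 .035 90
```

```text
[  0.43 -11.7    6.09] [ 0. -0.  0.]
[  0.43 -11.7   14.59] [ 0. -0.  0.]
t 1.6 pos [0.4853 0.03   0.1809] yaw 90.02 w 0.0851 F [ 1.5 -0.7  0.1] q [-0.36  0.23  0.24  2.   -0.07  0.92  1.48]
```

>>> apply_moves(
  commands=[0.1, -4, 1.5, 0, 0, 0, 8.5, 0.2, -8, 3, 0, 0, 0, 8.5, 0.4, -11.7, 4.5, 0, 0, 0, 8.5, 0.4, -11.7, 4.5, 0, 0, 0, 8.5, 0.4, -11.7, 4.5, 0, 0, 0, 8.5],
)

```text
time_s: 2.22
tool_pos: [0.4815, -0.0848, 0.1362]
eef_rot: [-0.0, -0.0, 1.0, 0.0]
contact_force: [-0.0, 0.5, 0.1]
width: 0.0846
gripper_force: 0.0
```

```bash
python3 need.py .481 -.087 .035 90
python3 - <<'E'
from h import *
snap('top','t1');snap('scene','s1')
a=cv2.imread('pics/t1.png')[185:285,225:365];b=cv2.imread('pics/s1.png')[145:285,210:350]
r=lambda x:cv2.resize(x,None,fx=4,fy=4)[:,:400]
cv2.imwrite('pics/j1.png',cv2.resize(b,None,fx=4,fy=4,interpolation=cv2.INTER_CUBIC))
E
```

```text
[ 0.05 -0.22 10.12] [ 0. -0.  0.]
t 2.23 pos [ 0.4815 -0.0848  0.1362] yaw 90.01 w 0.0846 F [-0.   0.5  0.1] q [-0.17  0.3   0.29  2.04 -0.12  0.82  1.76]
```

View pics/j1.png

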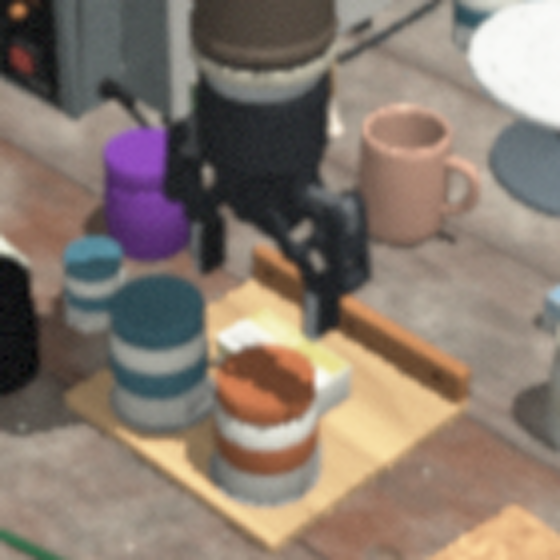

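The gripper is about 4 cm above the orange lid (crop 265,385), with fingertips at (208,255) and (318,325) straddling it. Descending now.

>>> apply_moves(
  commands=[0, -0.2, 3, 0, 0, 0, 8.5, 0, -0.2, 6, 0, 0, 0, 8.5, 0, -0.2, 8.5, 0, 0, 0, 8.5, 0, -0.2, 10.1, 0, 0, 0, 8.5, 0, -0.2, 10.1, 0, 0, 0, 8.5, 0, -0.2, 10.1, 0, 0, 0, 7.2, 0, -0.2, 10.1, 0, 0, 0, 6, 0, -0.2, 10.1, 0, 0, 0, 5, 0, -0.2, 10.1, 0, 0, 0, 5, 0, -0.2, 10.1, 0, 0, 0, 5, 0, -0.2, 10.1, 0, 0, 0, 5],
  force=40,
)

```text
time_s: 3.7
tool_pos: [0.4874, -0.0893, 0.0413]
eef_rot: [0.006, 0.001, 1.0, -0.0]
contact_force: [-6.4, -9.4, 54.8]
width: 0.0621
gripper_force: 52.7
```

```bash
python3 need.py .481 -.087 .15 90 .495 -.370 .15 90
```

```text
[  0.51   0.22 -10.88] [-0.001  0.013 -0.002]
[ -0.95 -28.08 -10.84] [-0.001  0.013 -0.002]
t 3.7 pos [ 0.4874 -0.0893  0.0413] yaw 89.88 w 0.0621 F [-6.4 -9.4 54.8] q [-0.11  0.46  0.24  2.1  -0.19  0.59  1.84]
```

Upward force is 55 N. The likely cause is the pads swinging forward as they close and pressing the jar down by friction. I'll lift a little to relieve it and check.

>>> apply_moves(
  commands=[0, 0, -0.4, 0, 0, 0, 5, 0, 0, -0.8, 0, 0, 0, 5, 0, 0, -1.2, 0, 0, 0, 5, 0, 0, -2, 0, 0, 0, 5, 0, 0, -2.5, 0, 0, 0, 5, 0, 0, -2.5, 0, 0, 0, 5],
)

```text
time_s: 4.45
tool_pos: [0.4818, -0.0872, 0.0606]
eef_rot: [0.0, -0.0, 1.0, 0.0]
contact_force: [0.5, 0.2, -1.2]
width: 0.0622
gripper_force: 43.8
```

```bash
python3 need.py .481 -.087 .15 90
python3 - <<'E'
from h import *
snap('top','t2');snap('scene','s2')
b=cv2.imread('pics/s2.png')[145:285,210:350]
cv2.imwrite('pics/j2.png',cv2.resize(b,None,fx=4,fy=4,interpolation=cv2.INTER_CUBIC))
E
```

```text
[ 0.07  0.02 -8.94] [0.    0.001 0.   ]
t 4.45 pos [ 0.4818 -0.0872  0.0606] yaw 90.02 w 0.0622 F [ 0.5  0.2 -1.2] q [-0.13  0.42  0.26  2.1  -0.18  0.64  1.82]
```

View pics/j2.png

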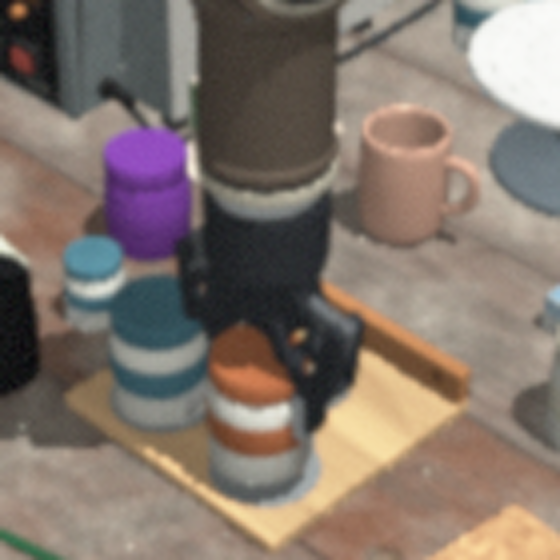

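The orange jar is lifted clear: its grey spot shows at (300,480), it hangs upright, and contact force is back near zero. Carrying it to the far half of the mat.

>>> apply_moves(
  commands=[0, 0, -2, 0, 0, 0, 5, 0, 0, -5, 0, 0, 0, 5, 0, 0, -8, 0, 0, 0, 5, -0.2, -3, -9, 0, 0, 0, 5, -0.4, -7, -9, 0, 0, 0, 5, -0.6, -11, -9, 0, 0, 0, 5, -0.8, -15, -9, 0, 0, 0, 5, -1, -19, -9, 0, 0, 0, 5, -1.2, -23, -9, 0, 0, 0, 5, -1.3, -26.5, -9, 0, 0, 0, 5, -1.3, -28.3, -9, 0, 0, 0, 5, -1.3, -28.3, -9, 0, 0, 0, 5],
)

```text
time_s: 6.05
tool_pos: [0.494, -0.3709, 0.1498]
eef_rot: [-0.0, 0.001, 1.0, 0.0]
contact_force: [-0.5, 0.9, -2.3]
width: 0.0625
gripper_force: 44.4
```

```bash
python3 need.py .495 -.37 .0345 90
```

```text
[-0.11  0.09 11.53] [ 0.    -0.001 -0.002]
t 6.05 pos [ 0.494  -0.3709  0.1498] yaw 89.9 w 0.0625 F [-0.5  0.9 -2.3] q [ 0.3   0.49  0.37  1.72 -0.21  0.97  2.32]
```

>>> apply_moves(
  commands=[0, 0, 3.5, 0, 0, 0, 5, 0, 0, 7, 0, 0, 0, 5, 0, 0, 9.5, 0, 0, 0, 5, 0, 0, 10.5, 0, 0, 0, 5, 0, 0, 11, 0, 0, 0, 5, 0, 0, 11.3, 0, 0, 0, 5, 0, 0, 11.3, 0, 0, 0, 5],
)

```text
time_s: 6.92
tool_pos: [0.495, -0.3704, 0.0379]
eef_rot: [0.0, -0.0, 1.0, -0.0]
contact_force: [0.6, 0.3, -0.9]
width: 0.062
gripper_force: 44.4
```

>>> apply_moves(
  commands=[0, 0, 0.1, 0, 0, 0, 5, 0, 0, 0.2, 0, 0, 0, 5, 0, 0, 0.2, 0, 0, 0, 5],
)

```text
time_s: 7.3
tool_pos: [0.4946, -0.3703, 0.0353]
eef_rot: [0.0, -0.0, 1.0, 0.0]
contact_force: [0.5, -0.2, -3.2]
width: 0.0622
gripper_force: 44.4
```

>>> apply_moves(
  commands=[0, 0, 0.1, 0, 0, 0, 5, 0, 0, 0.15, 0, 0, 0, 5, 0, 0, 0.2, 0, 0, 0, 5, 0, 0, 0.2, 0, 0, 0, 5],
)

```text
time_s: 7.8
tool_pos: [0.4945, -0.3703, 0.0336]
eef_rot: [0.0, -0.0, 1.0, 0.0]
contact_force: [-1.7, 2.2, 4.2]
width: 0.062
gripper_force: 45.0
```

Contact felt at TCP z 0.0336, so the jar's underside is 29.5 mm below the TCP. Releasing, rising and heading for the blue jar.

>>> apply_moves(
  commands=[0, 0, 0, 0, 0, 0, 7, 0, 0, 0, 0, 0, 0, 8.5, 0, 0, 0, 0, 0, 0, 8.5, 0, 0, 0, 0, 0, 0, 8.5, 0, 0, -3, 0, 0, 0, 8.5, 0, 0, -7, 0, 0, 0, 8.5, 0, 0, -11, 0, 0, 0, 8.5, 0, 1, -12.5, 0, 0, 0, 8.5, 0.2, 6, -12.5, 0, 0, 0, 8.5, 0.4, 11, -12.5, 0, 0, 0, 8.5, 0.6, 16, -12.5, 0, 0, 0, 8.5, 0.8, 21, -12.5, 0, 0, 0, 8.5],
)

```text
time_s: 9.3
tool_pos: [0.4858, -0.1579, 0.1575]
eef_rot: [-0.0, -0.0, 1.0, 0.0]
contact_force: [1.1, 0.1, -0.1]
width: 0.0853
gripper_force: 0.0
```

```bash
python3 - <<'E'
from h import *
snap('top','t3');snap('scene','s3')
a=cv2.imread('pics/t3.png')[185:285,250:450]
cv2.imwrite('pics/j3.png',cv2.resize(a,None,fx=4,fy=4,interpolation=cv2.INTER_CUBIC))
# lid centroids by colour, first view and now
for f in('top0','t3'):
    h=cv2.cvtColor(cv2.imread(f'pics/{f}.png'),cv2.COLOR_BGR2HSV)
    for n,lo,hi in(('orange',(3,150,80),(14,255,255)),('blue',(95,110,60),(106,255,255))):
        m=cv2.inRange(h,lo,hi);k,l,st,c=cv2.connectedComponentsWithStats(m)
        for i in range(1,k):
            if st[i,4]>150:
                p=atz(load(f),*c[i],.095);print(f,n,st[i].tolist(),c[i].round(1),p.round(4))
E
python3 need.py .482 .012 .12 90 .482 .012 .037 90
```

```text
top0 orange [251, 29, 22, 23, 404] [261.8  40.1] [1.0358 0.0808 0.095 ]
top0 orange [340, 33, 10, 30, 242] [344.6  47.6] [ 1.017  -0.1376  0.095 ]
top0 orange [268, 197, 73, 5, 206] [304.5 199.3] [ 0.6156 -0.0349  0.095 ]
top0 orange [313, 241, 24, 23, 441] [324.2 252.2] [ 0.4795 -0.0866  0.095 ]
top0 blue [220, 36, 22, 23, 398] [230.3  47.3] [1.0156 0.1638 0.095 ]
top0 blue [237, 229, 15, 14, 168] [243.8 235.5] [0.5204 0.1212 0.095 ]
top0 blue [274, 240, 23, 23, 422] [285.1 250.9] [0.4819 0.014  0.095 ]
t3 orange [251, 29, 22, 23, 406] [261.8  40.1] [1.0356 0.0807 0.095 ]
t3 orange [340, 33, 10, 30, 243] [344.6  47.6] [ 1.0169 -0.1376  0.095 ]
t3 orange [426, 239, 19, 24, 278] [436.4 250. ] [ 0.4882 -0.3745  0.095 ]
t3 blue [220, 36, 22, 23, 398] [230.3  47.3] [1.0156 0.1638 0.095 ]
t3 blue [237, 229, 14, 14, 165] [243.6 235.5] [0.5202 0.1216 0.095 ]
t3 blue [274, 240, 23, 23, 404] [285.2 251. ] [0.4816 0.0138 0.095 ]
[ 0.27 16.54  3.79] [ 0.003 -0.002  0.008]
[ 0.25 16.51 12.09] [ 0.003 -0.002  0.008]
t 9.4 pos [ 0.4861 -0.1535  0.1573] yaw 90.47 w 0.085 F [ 0.2 -0.6  0.4] q [-0.06  0.31  0.34  1.97 -0.13  0.89  1.92]
```

View pics/j3.png

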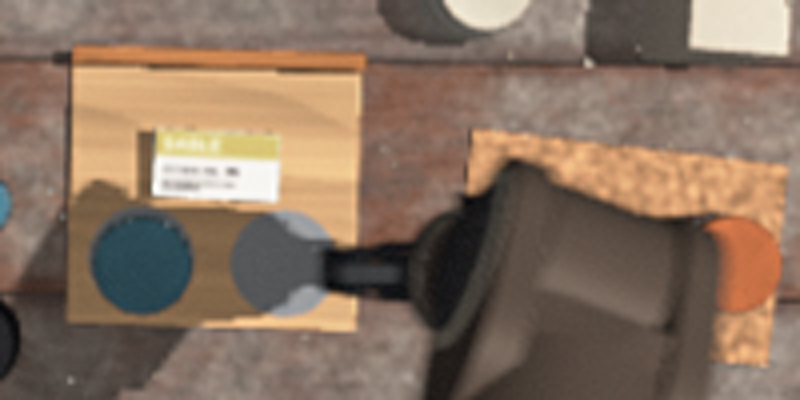

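The orange jar stands upright on the mat at crop (745,262). Blue is unmoved at (142,262), lid centre at (0.4817, 0.0138). Moving over blue.

>>> apply_moves(
  commands=[0.1, 4, 1, 0, 0, 0, 8.5, 0.2, 8, 2, 0, 0, 0, 8.5, 0.4, 13, 2, 0, 0, 0, 8.5, 0.5, 17.3, 2, 0, 0, 0, 8.5, 0.5, 17.3, 2, 0, 0, 0, 8.5, 0.5, 17.3, 2, 0, 0, 0, 8.5, 0.5, 17.3, 2, 0, 0, 0, 8.5],
)

```text
time_s: 10.28
tool_pos: [0.4814, 0.0113, 0.1381]
eef_rot: [-0.0, 0.001, 1.0, -0.0]
contact_force: [-0.8, -0.6, 0.2]
width: 0.0848
gripper_force: 0.0
```

```bash
python3 need.py .4815 .0135 .039 90
```

```text
[-0.01  0.23  9.91] [-0.    -0.    -0.002]
t 10.28 pos [0.4814 0.0113 0.1381] yaw 89.89 w 0.0848 F [-0.8 -0.6  0.2] q [-0.35  0.28  0.27  2.05 -0.1   0.82  1.55]
```

>>> apply_moves(
  commands=[0, 0.2, 3, 0, 0, 0, 8.5, 0, 0.2, 6, 0, 0, 0, 8.5, 0, 0.2, 8.5, 0, 0, 0, 8.5, 0, 0.2, 10, 0, 0, 0, 8.5, 0, 0.2, 10, 0, 0, 0, 8, 0, 0.2, 10, 0, 0, 0, 7.5, 0, 0.2, 10, 0, 0, 0, 7.1, 0, 0.2, 10, 0, 0, 0, 6.9, 0, 0.2, 10, 0, 0, 0, 6.9],
  force=22,
)

```text
time_s: 11.4
tool_pos: [0.4817, 0.0148, 0.0386]
eef_rot: [0.0, -0.0, 1.0, 0.0]
contact_force: [-0.4, 0.0, -0.8]
width: 0.0691
gripper_force: 0.0
```

>>> apply_moves(
  commands=[0, 0, -0.1, 0, 0, 0, 6.6, 0, 0, -0.2, 0, 0, 0, 6.4, 0, 0, -0.3, 0, 0, 0, 6.2, 0, 0, -0.3, 0, 0, 0, 6, 0, 0, -0.3, 0, 0, 0, 5, 0, 0, -0.3, 0, 0, 0, 5],
)

```text
time_s: 12.15
tool_pos: [0.4815, 0.0148, 0.0412]
eef_rot: [-0.0, -0.0, 1.0, 0.0]
contact_force: [-0.0, 0.3, -2.8]
width: 0.0639
gripper_force: 25.0
```

A clean grip. Carrying blue to the near half of the mat.

>>> apply_moves(
  commands=[0, 0, -1.5, 0, 0, 0, 5, 0, 0, -4.5, 0, 0, 0, 5, 0, 0, -8, 0, 0, 0, 5, 0, 0, -11, 0, 0, 0, 5, -0.2, -4, -11.5, 0, 0, 0, 5, -0.5, -8, -11.5, 0, 0, 0, 5, -0.8, -12, -11.5, 0, 0, 0, 5, -1.1, -16, -11.5, 0, 0, 0, 5, -1.4, -20, -11.5, 0, 0, 0, 5, -1.7, -24, -11.5, 0, 0, 0, 5, -1.8, -27, -11.5, 0, 0, 0, 5, -1.8, -28, -11.5, 0, 0, 0, 5],
)

```text
time_s: 13.65
tool_pos: [0.4991, -0.2674, 0.1572]
eef_rot: [0.0, 0.001, 1.0, -0.0]
contact_force: [-0.6, 1.1, -2.6]
width: 0.0638
gripper_force: 25.4
```

>>> apply_moves(
  commands=[0, 0, 0, 0, 0, 0, 5, 0, 0, 3.5, 0, 0, 0, 5, 0, 0, 7, 0, 0, 0, 5, 0, 0, 10, 0, 0, 0, 5, 0, 0, 11.5, 0, 0, 0, 5, 0, 0, 11.9, 0, 0, 0, 5, 0, 0, 12.1, 0, 0, 0, 5, 0, 0, 12.1, 0, 0, 0, 5],
)

```text
time_s: 14.65
tool_pos: [0.5002, -0.2654, 0.0362]
eef_rot: [0.001, -0.0, 1.0, -0.0]
contact_force: [-0.1, -0.9, -2.1]
width: 0.0637
gripper_force: 25.4
```

>>> apply_moves(
  commands=[0, 0, 0.15, 0, 0, 0, 5, 0, 0, 0.3, 0, 0, 0, 5, 0, 0, 0.3, 0, 0, 0, 5, 0, 0, 0.3, 0, 0, 0, 5],
)

```text
time_s: 15.15
tool_pos: [0.4996, -0.2653, 0.0323]
eef_rot: [0.0, -0.0, 1.0, 0.0]
contact_force: [0.1, 0.1, -1.9]
width: 0.0639
gripper_force: 25.4
```

>>> apply_moves(
  commands=[0, 0, 0.15, 0, 0, 0, 5, 0, 0, 0.3, 0, 0, 0, 5, 0, 0, 0.3, 0, 0, 0, 5],
)

```text
time_s: 15.52
tool_pos: [0.4998, -0.2655, 0.0317]
eef_rot: [0.001, 0.0, 1.0, 0.0]
contact_force: [-6.3, 3.3, 24.3]
width: 0.0636
gripper_force: 27.6
```

>>> apply_moves(
  commands=[0, 0, -0.15, 0, 0, 0, 6.4, 0, 0, -0.15, 0, 0, 0, 7.4, 0, 0, -0.15, 0, 0, 0, 8.3, 0, 0, -0.15, 0, 0, 0, 8.3, 0, 0, -3, 0, 0, 0, 8.3, 0, 0, -7, 0, 0, 0, 8.3, 0, 0, -12, 0, 0, 0, 8.3, 0, 2, -14, 0, 0, 0, 8.3, -0.5, 6, -14, 0, 0, 0.17, 8.3, -1, 10, -14, 0, 0, 0.34, 8.3, -2, 14, -14, 0, 0, 0.52, 8.3, -3, 18, -14, 0, 0, 0.7, 8.3],
)

```text
time_s: 17.02
tool_pos: [0.5297, -0.084, 0.1693]
eef_rot: [0.0, 0.346, 0.938, 0.0]
contact_force: [0.5, 0.1, -1.2]
width: 0.0834
gripper_force: 0.0
```

```bash
python3 need.py .5475 -.0363 .13 -1.5
```

```text
[1.74 4.78 3.93] [0.    0.    0.891]
t 17.02 pos [ 0.5297 -0.084   0.1693] yaw 49.56 w 0.0834 F [ 0.5  0.1 -1.2] q [-0.33  0.35  0.5   1.91 -0.2   0.93  1.13]
```

>>> apply_moves(
  commands=[0.3, 1, 0.5, 0, 0, 0.17, 8.3, 0.7, 2, 1, 0, 0, 0.34, 8.3, 1, 3, 1.5, 0, 0, 0.51, 8.3, 1.4, 4, 2, 0, 0, 0.68, 8.3, 1.7, 4.8, 2.5, 0, 0, 0.85, 8, 1.7, 4.8, 3, 0, 0, 0.89, 7.5, 1.7, 4.8, 3.5, 0, 0, 0.89, 7.2, 1.7, 4.8, 3.5, 0, 0, 0.89, 7.2, 1.7, 4.8, 3.5, 0, 0, 0.89, 7.2],
)

```text
time_s: 18.15
tool_pos: [0.5475, -0.0381, 0.1345]
eef_rot: [0.0, 0.714, 0.7, 0.0]
contact_force: [-0.3, 0.7, 0.3]
width: 0.0721
gripper_force: 0.0
```

```bash
python3 need.py .5475 -.0363 .016 -1.5;  python3 - <<'E'
from h import *
snap('top','t4');snap('scene','s4')
a=cv2.imread('pics/t4.png')[165:285,250:450];b=cv2.imread('pics/s4.png')[165:285,220:420]
c=np.vstack([cv2.resize(x,None,fx=2.5,fy=2.5,interpolation=cv2.INTER_CUBIC) for x in(a,b)])
cv2.imwrite('pics/j4.png',c)
E
```

```text
[ 0.18 -0.   11.85] [ 0.    -0.     0.008]
t 18.15 pos [ 0.5475 -0.0381  0.1345] yaw -1.07 w 0.0721 F [-0.3  0.7  0.3] q [-0.53  0.45  0.67  1.92 -0.36  0.89  0.3 ]
```

View pics/j4.png

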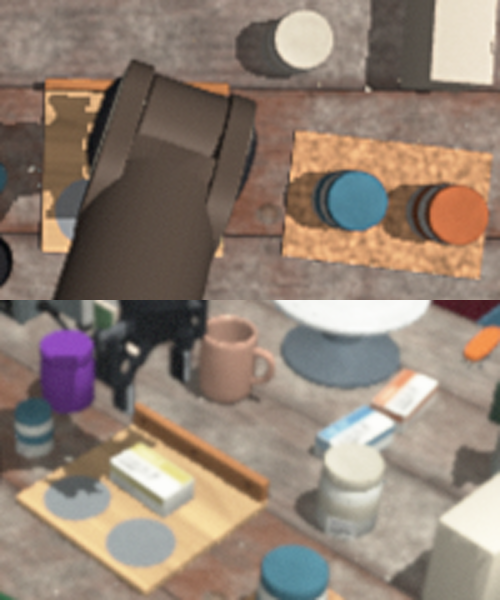

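Both jars stand upright on the mat (top crop 352,200 and 450,213), and the carton is clear at (150,478) in the lower panel, with the gripper above it. Descending.

>>> apply_moves(
  commands=[0.2, 0, 3.5, 0, 0, 0, 7.2, 0.2, 0, 7, 0, 0, 0, 7.2, 0.2, 0, 9.5, 0, 0, 0, 7.2, 0.2, 0, 11, 0, 0, 0, 7.2, 0.2, 0, 11.7, 0, 0, 0, 7.2, 0.2, 0, 11.7, 0, 0, 0, 6.5, 0.2, 0, 11.6, 0, 0, 0, 5.8, 0.2, 0, 11.5, 0, 0, 0, 5.2, 0.2, 0, 11.4, 0, 0, 0, 4.8, 0.2, 0, 11.3, 0, 0, 0, 4.5, 0.2, 0, 11.2, 0, 0, 0, 4.2, 0.2, 0, 11.2, 0, 0, 0, 4],
  force=22,
)

```text
time_s: 19.75
tool_pos: [0.5474, -0.0356, 0.0223]
eef_rot: [-0.0, 0.714, 0.7, -0.0]
contact_force: [0.1, -0.6, -1.7]
width: 0.0452
gripper_force: 22.9
```

>>> apply_moves(
  commands=[0, 0, -1, 0, 0, 0, 4, 0, 0, -4, 0, 0, 0, 4, 0, 0, -8, 0, 0, 0, 4, 0, 0, -12, 0, 0, 0, 4, 3, -0.7, -13.5, 0, 0, 0.02, 4, 7, -1.6, -13.5, 0, 0, 0.04, 4, 11, -2.5, -13.5, 0, 0, 0.06, 4, 15, -3.4, -13.5, 0, 0, 0.08, 4, 19, -4.4, -13.5, 0, 0, 0.1, 4, 23, -5.4, -13.5, 0, 0, 0.108, 4, 26, -6.1, -13.5, 0, 0, 0.108, 4, 28.5, -6.8, -13.5, 0, 0, 0.108, 4],
)

```text
time_s: 21.25
tool_pos: [0.4844, 0.252, 0.1578]
eef_rot: [-0.0, 0.75, 0.661, 0.0]
contact_force: [0.2, -1.2, -0.7]
width: 0.0454
gripper_force: 23.0
```

>>> apply_moves(
  commands=[1, -0.2, 2, 0, 0, 0, 4, 2, -0.5, 4, 0, 0, 0, 4, 2.3, -0.6, 6, 0, 0, 0, 4, 2.3, -0.6, 6, 0, 0, 0, 4, 2.3, -0.6, 6, 0, 0, 0, 4],
)

```text
time_s: 21.88
tool_pos: [0.4823, 0.2732, 0.0972]
eef_rot: [0.0, 0.751, 0.66, -0.0]
contact_force: [0.4, 0.1, -0.5]
width: 0.0457
gripper_force: 22.9
```

```bash
python3 need.py .4766 .2745 .0235 -7.3
```

```text
[ 0.07 -0.59  7.37] [ 0.     0.001 -0.001]
t 21.88 pos [0.4823 0.2732 0.0972] yaw -7.37 w 0.0457 F [ 0.4  0.1 -0.5] q [-1.07  0.51  0.63  1.93 -0.4   0.82 -0.35]
```

>>> apply_moves(
  commands=[0.1, -0.3, 2.5, 0, 0, 0, 4, 0.1, -0.55, 5, 0, 0, 0, 4, 0.1, -0.55, 6.5, 0, 0, 0, 4, 0.1, -0.55, 6.9, 0, 0, 0, 4, 0.1, -0.55, 7.1, 0, 0, 0, 4, 0.1, -0.55, 7.2, 0, 0, 0, 4, 0.1, -0.55, 7.2, 0, 0, 0, 4],
)

```text
time_s: 22.75
tool_pos: [0.4768, 0.2761, 0.0257]
eef_rot: [-0.0, 0.751, 0.661, 0.0]
contact_force: [0.4, 0.1, -1.4]
width: 0.0454
gripper_force: 23.0
```

Run:
```python
from h import *
snap('top','t5');snap('scene','s5')
a=cv2.imread('pics/t5.png')[205:285,140:240];b=cv2.imread('pics/s5.png')[175:255,150:250]
c=np.hstack([cv2.resize(x,None,fx=4,fy=4,interpolation=cv2.INTER_CUBIC) for x in(a,b)])
cv2.imwrite('pics/j5.png',c)
```

```text
(no output)
```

View pics/j5.png

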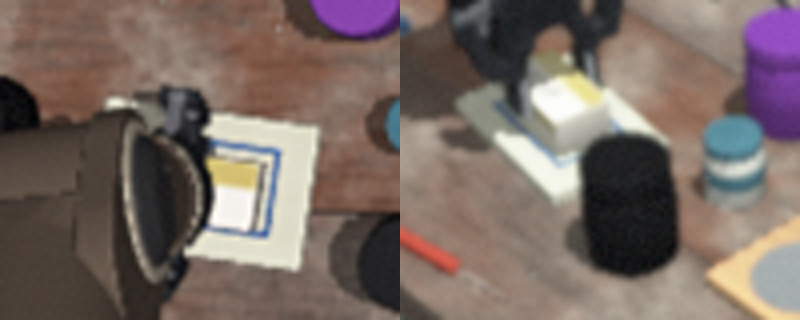

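The carton hangs inside the outline, parallel to it (visible end at crop 235,200). Lowering to touch.

>>> apply_moves(
  commands=[0, 0, 0.15, 0, 0, 0, 4, 0, 0, 0.25, 0, 0, 0, 4, 0, 0, 0.3, 0, 0, 0, 4, 0, 0, 0.3, 0, 0, 0, 4],
)

```text
time_s: 23.35
tool_pos: [0.4765, 0.2759, 0.0222]
eef_rot: [0.0, 0.751, 0.661, -0.0]
contact_force: [0.0, -0.1, -0.8]
width: 0.0459
gripper_force: 23.0
```

>>> apply_moves(
  commands=[0, 0, 0.1, 0, 0, 0, 4, 0, 0, 0.2, 0, 0, 0, 4, 0, 0, 0.2, 0, 0, 0, 4],
)

```text
time_s: 23.72
tool_pos: [0.4766, 0.2759, 0.0211]
eef_rot: [-0.0, 0.751, 0.661, 0.0]
contact_force: [-3.5, -1.6, 10.3]
width: 0.0456
gripper_force: 24.1
```

>>> apply_moves(
  commands=[0, 0, -0.1, 0, 0, 0, 5, 0, 0, -0.1, 0, 0, 0, 6, 0, 0, -0.1, 0, 0, 0, 7, 0, 0, -0.1, 0, 0, 0, 7, 0, 0, -3, 0, 0, 0, 7, 0, 0, -7, 0, 0, 0, 7, 0, 0, -12, 0, 0, 0, 7, -4, 0, -15, 0, 0, -0.17, 8, -9, 0, -15, 0, 0, -0.34, 8.5, -14, 0, -15, 0, 0, -0.51, 8.5, -19, 0, -15, 0, 0, -0.68, 8.5, -24, 0, -15, 0, 0, -0.85, 8.5],
)

```text
time_s: 25.22
tool_pos: [0.4458, 0.0363, 0.1704]
eef_rot: [0.0, 0.409, 0.913, 0.0]
contact_force: [-0.0, -0.7, 0.8]
width: 0.0849
gripper_force: 0.0
```

```bash
python3 - <<'E'
from h import *
snap('top','t6')
a=cv2.imread('pics/t6.png')[205:285,140:240]
cv2.imwrite('pics/j6.png',cv2.resize(a,None,fx=6,fy=6,interpolation=cv2.INTER_CUBIC))
f='t6'
h=cv2.cvtColor(cv2.imread(f'pics/{f}.png'),cv2.COLOR_BGR2HSV)
for n,lo,hi in(('orange',(3,150,80),(14,255,255)),('blue',(95,110,60),(106,255,255))):
    m=cv2.inRange(h,lo,hi);k,l,st,c=cv2.connectedComponentsWithStats(m)
    for i in range(1,k):
        if st[i,4]>150: print(n,st[i].tolist(),c[i].round(1),atz(load(f),*c[i],.087).round(4))
E
python3 need.py .50 -.265 .15 90
```

```text
orange [251, 29, 22, 23, 407] [261.8  40.1] [1.039 0.081 0.087]
orange [340, 34, 10, 29, 242] [344.6  47.7] [ 1.02   -0.1388  0.087 ]
orange [268, 197, 73, 5, 199] [305.1 199.4] [ 0.616 -0.037  0.087]
orange [421, 239, 24, 24, 450] [432.7 250.5] [ 0.4867 -0.3675  0.087 ]
blue [220, 36, 22, 23, 399] [230.2  47.4] [1.0189 0.1647 0.087 ]
blue [237, 229, 15, 14, 168] [243.7 235.5] [0.5204 0.122  0.087 ]
blue [381, 234, 24, 23, 432] [392.2 245. ] [ 0.4998 -0.2631  0.087 ]
[-25.57 -15.64   2.1 ] [-0.002  0.    -0.836]
t 25.27 pos [0.4445 0.0296 0.1706] yaw 42.12 w 0.0847 F [-2.1 -8.1 -0.1] q [-0.73  0.19  0.63  2.12 -0.14  0.88  0.72]
```

View pics/j6.png

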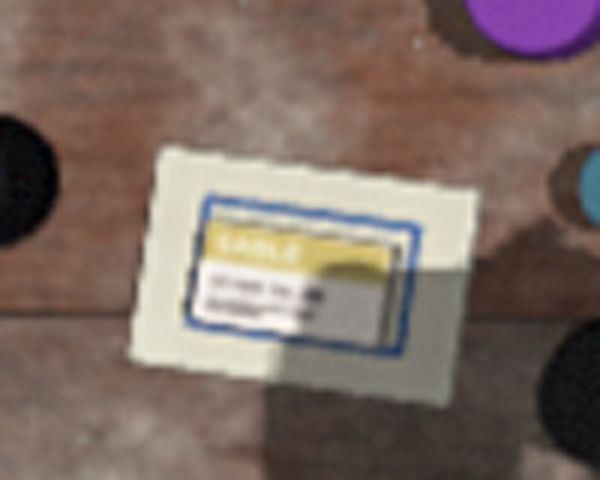

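Run:
```python
from h import *
t=load('t6');P=lambda x,y:((x-2.5)/6+140,(y-2.5)/6+205)
for q,z in(([(207,216),(394,241),(381,348),(195,320)],.043),([(208,199),(417,227),(403,350),(189,323)],.012)):
    o=np.array([atz(t,*P(*p),z) for p in q]);d=(o[1]-o[0]+o[2]-o[3])/2
    print(o.mean(0).round(4),np.linalg.norm(d).round(4),np.linalg.norm((o[2]-o[1]+o[3]-o[0])/2).round(4),np.degrees(np.arctan2(d[0],-d[1])).round(1))
```

```text
[0.4755 0.2733 0.043 ] 0.0849 0.0475 -7.4
[0.4773 0.2749 0.012 ] 0.0985 0.0571 -6.7
```

The carton lies in the outline within about 2 mm and 0.7°. Back to the blue jar.

>>> apply_moves(
  commands=[-4, -2.5, 0, 0, 0, -0.17, 8.5, -8, -5, 0, 0, 0, -0.34, 8.5, -13, -8, 1, 0, 0, -0.51, 8.5, -17, -10.5, 1, 0, 0, -0.68, 8.5, -21, -13, 2, 0, 0, -0.84, 8.5, -25, -15.5, 2, 0, 0, -0.84, 8.5, -25.5, -15.6, 2.5, 0, 0, -0.84, 8.5, -25.5, -15.6, 2.5, 0, 0, -0.84, 8.5, -25.5, -15.6, 2.5, 0, 0, -0.84, 8.5],
)

```text
time_s: 26.4
tool_pos: [0.498, -0.2549, 0.1451]
eef_rot: [-0.0, 0.003, 1.0, 0.001]
contact_force: [-0.3, 0.6, 0.1]
width: 0.085
gripper_force: 0.0
```

```bash
python3 need.py .4998 -.265 .0305 90
```

```text
[-0.19 -1.02 11.46] [ 0.001 -0.    -0.006]
t 26.4 pos [ 0.498  -0.2549  0.1451] yaw 89.64 w 0.085 F [-0.3  0.6  0.1] q [-0.02  0.43  0.54  1.88 -0.27  0.91  2.21]
```

>>> apply_moves(
  commands=[-0.2, -1, 1, 0, 0, 0, 8.5, -0.2, -1, 3, 0, 0, 0, 8.5, -0.2, -1, 6, 0, 0, 0, 8.5, -0.2, -1, 9, 0, 0, 0, 8.5, -0.2, -1, 11, 0, 0, 0, 8.5, -0.2, -1, 11.3, 0, 0, 0, 8, -0.2, -1, 11.3, 0, 0, 0, 7.5, -0.2, -1, 11.3, 0, 0, 0, 7.1, -0.2, -1, 11.3, 0, 0, 0, 6.9, -0.2, -1, 11.3, 0, 0, 0, 6.9],
  force=22,
)

```text
time_s: 27.65
tool_pos: [0.5001, -0.2666, 0.0328]
eef_rot: [0.0, 0.004, 1.0, -0.0]
contact_force: [0.2, 0.3, 1.2]
width: 0.069
gripper_force: 0.0
```

>>> apply_moves(
  commands=[0, 0, -0.1, 0, 0, 0, 6.6, 0, 0, -0.2, 0, 0, 0, 6.4, 0, 0, -0.3, 0, 0, 0, 6.2, 0, 0, -0.3, 0, 0, 0, 6, 0, 0, -0.3, 0, 0, 0, 5, 0, 0, -0.3, 0, 0, 0, 5],
)

```text
time_s: 28.4
tool_pos: [0.4998, -0.2666, 0.0352]
eef_rot: [-0.0, 0.004, 1.0, 0.0]
contact_force: [0.7, 0.3, -1.6]
width: 0.0636
gripper_force: 24.9
```

>>> apply_moves(
  commands=[0, 0, -1.5, 0, 0, 0, 5, 0, 0, -4.5, 0, 0, 0, 5, 0, 0, -8, 0, 0, 0, 5, 0, 0, -11, 0, 0, 0, 5, 0.2, 4, -11.5, 0, 0, 0, 5, 0.5, 8, -11.5, 0, 0, 0, 5, 0.8, 12, -11.5, 0, 0, 0, 5, 1.1, 16, -11.5, 0, 0, 0, 5, 1.4, 20, -11.5, 0, 0, 0, 5, 1.7, 24, -11.5, 0, 0, 0, 5, 1.8, 27, -11.5, 0, 0, 0, 5, 1.8, 28, -11.5, 0, 0, 0, 5],
)

```text
time_s: 29.9
tool_pos: [0.4841, 0.0154, 0.1511]
eef_rot: [0.0, 0.003, 1.0, 0.0]
contact_force: [-0.1, -0.4, -2.7]
width: 0.0633
gripper_force: 25.3
```

>>> apply_moves(
  commands=[0, 0, 1, 0, 0, 0, 5, 0, 0, 3.5, 0, 0, 0, 5, 0, 0, 7, 0, 0, 0, 5, 0, 0, 9, 0, 0, 0, 5, 0, 0, 10, 0, 0, 0, 5, 0, 0, 10.4, 0, 0, 0, 5, 0, 0, 10.4, 0, 0, 0, 5],
)

```text
time_s: 30.78
tool_pos: [0.4843, 0.0131, 0.0466]
eef_rot: [0.0, 0.004, 1.0, -0.0]
contact_force: [0.4, 0.7, -2.6]
width: 0.064
gripper_force: 25.3
```

```bash
python3 need.py .4817 .0137 .042 90
```

```text
[0.26 0.06 0.46] [-0.     0.001 -0.008]
t 30.77 pos [0.4843 0.0131 0.0466] yaw 89.52 w 0.064 F [ 0.4  0.7 -2.6] q [-0.46  0.46  0.41  2.12 -0.31  0.62  1.74]
```

>>> apply_moves(
  commands=[0.2, 0, 0.1, 0, 0, 0, 5, 0.25, 0, 0.2, 0, 0, 0, 5, 0.25, 0, 0.3, 0, 0, 0, 5, 0.25, 0, 0.35, 0, 0, 0, 5, 0.25, 0, 0.35, 0, 0, 0, 5],
)

```text
time_s: 31.4
tool_pos: [0.4815, 0.0136, 0.0428]
eef_rot: [0.0, 0.004, 1.0, 0.0]
contact_force: [1.0, -0.4, -1.7]
width: 0.0636
gripper_force: 25.3
```

>>> apply_moves(
  commands=[0, 0, 0.1, 0, 0, 0, 5, 0, 0, 0.2, 0, 0, 0, 5, 0, 0, 0.2, 0, 0, 0, 5, 0, 0, 0.2, 0, 0, 0, 5],
)

```text
time_s: 31.9
tool_pos: [0.4817, 0.0136, 0.0417]
eef_rot: [0.0, 0.004, 1.0, 0.0]
contact_force: [-4.4, 1.0, 14.0]
width: 0.0639
gripper_force: 26.6
```

>>> apply_moves(
  commands=[0, 0, -0.1, 0, 0, 0, 6.4, 0, 0, -0.1, 0, 0, 0, 7.2, 0, 0, -0.1, 0, 0, 0, 8, 0, 0, -0.1, 0, 0, 0, 8, 0, 0, -3, 0, 0, 0, 8, 0, 0, -7, 0, 0, 0, 8, 0, -1, -11, 0, 0, 0, 8.5, -0.1, -6, -11.5, 0, 0, 0, 8.5, -0.2, -12, -11.5, 0, 0, 0, 8.5, -0.3, -18, -11.5, 0, 0, 0, 8.5, -0.4, -24, -11.5, 0, 0, 0, 8.5, -0.4, -30, -11.5, 0, 0, 0, 8.5],
)

```text
time_s: 33.4
tool_pos: [0.4832, -0.2882, 0.1558]
eef_rot: [0.0, 0.004, 1.0, 0.0]
contact_force: [1.0, 1.3, -0.4]
width: 0.0849
gripper_force: 0.0
```

>>> apply_moves(
  commands=[-0.1, -4, 0, 0, 0, 0, 8.5, -0.1, -8.3, 0, 0, 0, 0, 8.5, -0.1, -8.3, 0, 0, 0, 0, 8.5, -0.1, -8.3, 0, 0, 0, 0, 8.5, -0.1, -8.3, 0, 0, 0, 0, 8.5],
)

```text
time_s: 34.02
tool_pos: [0.484, -0.3679, 0.1556]
eef_rot: [-0.0, 0.003, 1.0, 0.001]
contact_force: [0.1, -0.3, -0.1]
width: 0.0847
gripper_force: 0.0
```

```bash
python3 need.py .487 -.370 .033 90
python3 - <<'E'
from h import *
snap('top','t7');f='t7'
h=cv2.cvtColor(cv2.imread(f'pics/{f}.png'),cv2.COLOR_BGR2HSV)
m=cv2.inRange(h,(95,110,60),(106,255,255));k,l,st,c=cv2.connectedComponentsWithStats(m)
for i in range(1,k):
    if st[i,4]>150: print(st[i].tolist(),c[i].round(1),atz(load(f),*c[i],.095).round(4))
E
```

```text
[-0.3  -0.22 12.26] [ 0.001 -0.    -0.006]
t 34.02 pos [ 0.484  -0.3679  0.1556] yaw 89.66 w 0.0847 F [ 0.1 -0.3 -0.1] q [ 0.15  0.5   0.58  1.75 -0.32  0.99  2.42]
[220, 36, 22, 23, 398] [230.3  47.3] [1.0156 0.1638 0.095 ]
[237, 229, 15, 14, 166] [243.7 235.6] [0.5202 0.1213 0.095 ]
[274, 240, 23, 23, 418] [284.8 250.9] [0.4817 0.0147 0.095 ]
```

Blue is back within 1 mm of its start. Now orange.

>>> apply_moves(
  commands=[-0.3, -0.2, 2, 0, 0, 0, 8.5, -0.3, -0.2, 5, 0, 0, 0, 8.5, -0.3, -0.2, 8, 0, 0, 0, 8.5, -0.3, -0.2, 11, 0, 0, 0, 8.5, -0.3, -0.2, 12.2, 0, 0, 0, 8.5, -0.3, -0.2, 12.3, 0, 0, 0, 8, -0.3, -0.2, 12.3, 0, 0, 0, 7.5, -0.3, -0.2, 12.3, 0, 0, 0, 7.1, -0.3, -0.2, 12.3, 0, 0, 0, 6.9, -0.3, -0.2, 12.3, 0, 0, 0, 6.9],
)

```text
time_s: 35.33
tool_pos: [0.4867, -0.3716, 0.0332]
eef_rot: [0.0, 0.004, 1.0, -0.0]
contact_force: [-0.9, -0.5, -0.0]
width: 0.0689
gripper_force: 0.0
```

>>> apply_moves(
  commands=[0, 0, -0.1, 0, 0, 0, 6.6, 0, 0, -0.2, 0, 0, 0, 6.4, 0, 0, -0.3, 0, 0, 0, 6.2, 0, 0, -0.3, 0, 0, 0, 6, 0, 0, -0.3, 0, 0, 0, 5, 0, 0, -0.3, 0, 0, 0, 5],
)

```text
time_s: 36.08
tool_pos: [0.4864, -0.3715, 0.0356]
eef_rot: [-0.0, 0.004, 1.0, 0.0]
contact_force: [-0.2, -1.0, -2.1]
width: 0.0629
gripper_force: 24.6
```

>>> apply_moves(
  commands=[0, 0, -1.5, 0, 0, 0, 5, 0, 0, -4.5, 0, 0, 0, 5, 0, 0, -8, 0, 0, 0, 5, 0, 0, -11, 0, 0, 0, 5, 0.1, 4, -11.5, 0, 0, 0, 5, 0.2, 8, -11.5, 0, 0, 0, 5, 0.3, 12, -11.5, 0, 0, 0, 5, 0.4, 16, -11.5, 0, 0, 0, 5, 0.5, 20, -11.5, 0, 0, 0, 5, 0.6, 24, -11.5, 0, 0, 0, 5, 0.7, 27, -11.5, 0, 0, 0, 5, 0.7, 28.3, -11.5, 0, 0, 0, 5],
)

```text
time_s: 37.58
tool_pos: [0.4819, -0.0869, 0.1516]
eef_rot: [0.001, 0.003, 1.0, 0.0]
contact_force: [-0.7, -0.5, -2.1]
width: 0.0624
gripper_force: 25.2
```

>>> apply_moves(
  commands=[0, 0, 1, 0, 0, 0, 5, 0, 0, 3.5, 0, 0, 0, 5, 0, 0, 7, 0, 0, 0, 5, 0, 0, 9, 0, 0, 0, 5, 0, 0, 10, 0, 0, 0, 5, 0, 0, 10.4, 0, 0, 0, 5, 0, 0, 10.4, 0, 0, 0, 5],
)

```text
time_s: 38.45
tool_pos: [0.482, -0.089, 0.0471]
eef_rot: [0.0, 0.004, 1.0, -0.0]
contact_force: [0.3, -0.8, -1.6]
width: 0.0628
gripper_force: 25.2
```

```bash
python3 need.py .4795 -.0877 .043 90
```

```text
[0.25 0.13 0.41] [-0.     0.001 -0.008]
t 38.45 pos [ 0.482  -0.089   0.0471] yaw 89.52 w 0.0628 F [ 0.3 -0.8 -1.6] q [-0.29  0.47  0.48  2.11 -0.36  0.63  2.  ]
```

>>> apply_moves(
  commands=[0.2, 0.1, 0.1, 0, 0, 0, 5, 0.25, 0.1, 0.2, 0, 0, 0, 5, 0.25, 0.1, 0.3, 0, 0, 0, 5, 0.25, 0.1, 0.4, 0, 0, 0, 5, 0.25, 0.1, 0.4, 0, 0, 0, 5, 0.25, 0.1, 0.4, 0, 0, 0, 5],
)

```text
time_s: 39.2
tool_pos: [0.4795, -0.0873, 0.043]
eef_rot: [0.0, 0.004, 1.0, 0.0]
contact_force: [-1.0, 1.2, 4.7]
width: 0.0626
gripper_force: 25.7
```

>>> apply_moves(
  commands=[0, 0, 0, 0, 0, 0, 6.4, 0, 0, 0, 0, 0, 0, 7.2, 0, 0, 0, 0, 0, 0, 7.8, 0, 0, 0, 0, 0, 0, 7.8, 0, 0, -3, 0, 0, 0, 7.8, 0, 0, -7, 0, 0, 0, 7.8, 0, 0, -11, 0, 0, 0, 8.3, 0, -5, -14, 0, 0, 0, 8.3, 0, -10, -15, 0, 0, 0, 8.3, 0, -15, -15, 0, 0, 0, 8.3, 0, -20, -15, 0, 0, 0, 8.3, 0, -20, -15, 0, 0, 0, 8.3],
)

```text
time_s: 40.7
tool_pos: [0.4762, -0.292, 0.1929]
eef_rot: [-0.0, 0.007, 1.0, -0.001]
contact_force: [-0.2, 0.4, -0.1]
width: 0.0831
gripper_force: 0.0
```

Run:
```python
from h import *
for f in('top0','t8'):
    if f=='t8': snap('top','t8');snap('scene','s8')
    h=cv2.cvtColor(cv2.imread(f'pics/{f}.png'),cv2.COLOR_BGR2HSV)
    for lo,hi in(((3,150,80),(14,255,255)),((95,110,60),(106,255,255))):
        m=cv2.inRange(h,lo,hi);k,l,st,c=cv2.connectedComponentsWithStats(m)
        for i in range(1,k):
            if st[i,4]>150 and st[i,1]>225: print(f,st[i].tolist(),c[i].round(1),atz(load(f),*c[i],.095).round(4))
a=cv2.imread('pics/t8.png')[110:290,150:400];b=cv2.imread('pics/s8.png')[130:310,150:400]
cv2.imwrite('pics/j8.png',np.vstack([cv2.resize(x,None,fx=1.65,fy=1.65,interpolation=cv2.INTER_CUBIC) for x in(a,b)]))
```

```text
top0 [313, 241, 24, 23, 441] [324.2 252.2] [ 0.4795 -0.0866  0.095 ]
top0 [237, 229, 15, 14, 168] [243.8 235.5] [0.5204 0.1212 0.095 ]
top0 [274, 240, 23, 23, 422] [285.1 250.9] [0.4819 0.014  0.095 ]
t8 [313, 241, 23, 24, 428] [323.9 252.2] [ 0.4795 -0.0857  0.095 ]
t8 [237, 229, 15, 14, 165] [243.7 235.5] [0.5203 0.1214 0.095 ]
t8 [274, 240, 23, 23, 423] [284.9 251. ] [0.4816 0.0145 0.095 ]
```

View pics/j8.png

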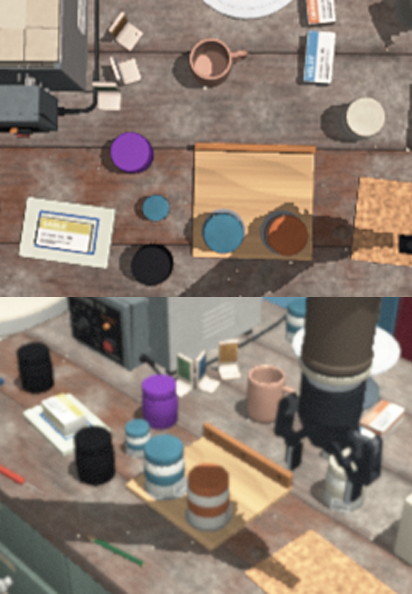

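The last picture shows both jars upright on their spots (223,232 and 285,234), each within 1 mm of its start. The carton lies in the outline at (66,232), the bystanders haven't moved, and the gripper is empty and in the air. Handing in.

```bash
python3 -c "
from plant import arm;print(arm.job_done())"
```

```text
the job is handed in; nothing more can be done
None
```

The job is handed in: the carton lies flat in the blue outline (about 2 mm and 0.7° off), both jars are back upright within 1 mm of where they started, the gripper is empty, and nothing was knocked over. The verdict wasn't shown. The one possible blemish is a 55 N press during the first jar grip, which I put down to the finger pads rather than the gripper's body.

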